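Release the filter slide with the pin

TASK

The filter slide of the small grey dust-filter unit is locked. Take the orange-handled pin tool from its wooden stand, press the red release button at the bottom of the recess fully down with the pin and, keeping it down, push the filter slide all the way out to its stop; then let the button spring up and put the pin back upright in its stand, all the way down. Do not knock over or push about the pencil tin and the pigment jar.

Things in the scene. Friction and masses are not known exactly. Their poses are not given: they have to be found in the camera images.
- filter_unit: Grey dust-filter unit, fixed to the desk, 160 (its x) x 84 (its y) x 56 mm high. Origin: centre of its underside, on the desk. Its x axis lies along the slide; the blue lip of the slide is at its -x end and the slide comes out towards its -x. The slide lies in a channel on top: a black frame with white pleats and, near the +x end, a blue block 50 x 52 mm with its top 61 mm above the desk (the highest part of the unit). Slide and button read their travel as joints.
- recess (a point): Centre of the mouth of the round recess in the top of the blue block; it moves with the slide. At home it lies 45 mm from the unit's origin along the unit's +x, 61 mm above the desk. The recess is 14 mm wide, with a 2 mm chamfer. The top of the red button (12 mm wide) stands 15 mm below the mouth, 21 mm when fully pressed. The pin pushes the slide by bearing on the wall of the recess.
- filter_slide (a joint): How far the slide is out: 0 home, 0.060 m at its stop. It needs about 2 to 5 N. Up to about 46 mm out, a catch on the button engages a row of stops 15 mm apart, so the button must be kept down all the way; past 57 mm with the button up, it is locked out.
- release_button (a joint): How far the red button is pressed: 0 up, 0.006 m fully down. The spring takes 1.5 N at first and 4.5 N fully down; the catch is free beyond about 4.5 mm.
- pin_handle (a point): Centre of the handle of the pin tool, which stands upright in the stand: orange handle 20 x 20 mm square, 56 mm tall (28 mm above and below this point), its flat sides facing this point's x and y axes. Under the handle is a steel collar 26 mm wide and 4 mm thick, then a steel pin 8 mm wide and 40 mm long. In the stand the collar rests on the stand's top and this point is 80 mm above the desk. About 80 g.
- pin_tip (a point): Lower end of the pin, on its axis, 72 mm below the handle's centre (z axis points from tip to handle).
- stand_mouth (a point): Centre of the mouth of the hole in the top of the wooden pin stand (60 x 60 mm block on a 64 mm rubber foot, fixed to the desk), 48 mm above the desk. The hole is 15 mm wide, 41 mm deep, with a 3 mm chamfer.
- pencil_tin: Tin of coloured pencils, 79 x 74 x 195 mm, loose bystander; origin at the centre of its underside.
- pigment_jar: Glass jar of grey pigment with a screw cap, 47 mm wide, 88 mm tall, loose bystander; origin at the centre of its underside.
There are look-alikes about, which are no part of the job. Of the things like the part that bears pin_handle, leave any that is pink or yellow; of the rest the smaller one is meant.

How it is judged:
On the way, in this order (a step that is already met when the one before it is completed fails the run):
1. the pin presses the button down in its recess while the slide is still home (horizontal distance between pin_tip and recess below 0.009 m and value of joint release_button above 0.0045 m and value of joint filter_slide below 0.006 m), for 0.1 s.
2. the slide is more than 30 mm out with the button still held down by the pin (horizontal distance between pin_tip and recess below 0.009 m and value of joint release_button above 0.004 m and value of joint filter_slide above 0.03 m), for 0.1 s.
At the end, for the whole second after the job is handed in: The filter slide is out by more than 55 of its 60 mm, the button is up (within 2 mm), and the pin tool stands released in its stand: tip more than 36 mm below the mouth of the hole (40 when fully down), handle's centre within 12 mm of the hole's axis, within 0.12 rad of upright (value of joint filter_slide above 0.055 m and value of joint release_button below 0.002 m and horizontal distance between pin_handle and stand_mouth below 0.012 m and z of pin_tip in the frame of stand_mouth below -0.036 m and angle between pin_handle's own z axis and vertical below 0.12 rad); the robot touches nothing.
It fails at once if the pencil tin is pushed more than 30 mm or tipped (distance of pencil_tin from where it was at the start of the episode above 0.03 m or angle between pencil_tin's own z axis and vertical above 0.5 rad).
It fails at once if the pigment jar is pushed more than 30 mm or tipped (distance of pigment_jar from where it was at the start of the episode above 0.03 m or angle between pigment_jar's own z axis and vertical above 0.5 rad).
It also fails if it takes over 56 s, if anything falls off the work surface, if the arm or the gripper's body presses on something with over 40 N, if the wrist force passes 120 N, or if a joint passes its speed limit or range.

ROBOT

A 6-joint arm with a two-finger parallel gripper is mounted at the origin on the work surface; the furniture and walls round the work are solid. World frame = base frame: x ahead of the robot, y to its left, z up, the work surface at z = 0. Lengths are in m, angles in rad, forces in N, time in s.
With the tool pointing down it reaches from about 0.275 to 0.775 m from the base axis. Payload 14.6 kg.
Tool frame: the origin (TCP) lies between the finger pads; the fingertips stand 19 mm ahead of it and the grasp point (between the pads) is the TCP; z points along the fingers, x is the direction in which the jaws open and shut, and the axes are right-handed (so a half turn about z gives the same grasp; the last joint's range is limited). The gripper opens to 85 mm and grips with 20 to 120 N. Pads are 22 mm wide; open, the fingers measure 114 mm over their backs; the gripper's body (76 mm by 85 mm) begins 54 mm behind the grasp point. The pads swing forward as they close: fully open they stand 13 mm farther back than shut.
Start: joints at [-1.336, 0.263, -0.048, 1.259, 0, 1.415], TCP at [0.199, -0.486, 0.25] pointing down, gripper open.
Joint ranges: [-2.65, 2.65], [-0.89, 1.7], [-1.18, 1.37], [-2.13, 2.11], [-1.35, 1.29], [-3.14, 3.14]. Speed limits (rad/s): [1.89, 1.89, 2.57, 2.79, 3.14, 3.14].

INTERFACE

Orientations are given as a rotation vector (axis times angle).
In Python, from bench import bot gives the robot as it stands.
- The arm moves only by the shell command python3 -m inch 'ROWS' [OPENING] [FORCE]. ROWS is a JSON object of lists of equal length, an entry for each row: "offset": the shift along the tool's x, y, z in m, a list of three; "turn": the turn, a rotation vector about the tool's x, y, z in degrees, a list of three. In form: {"offset": [[x, y, z], ...], "turn": [[rx, ry, rz], ...]}. A call has 1 to 8 rows; each row shifts and turns the pose as measured when the row begins, along the tool's axes as they then stand; what a row does not reach is not made up. A row lasts 1/12 s, in which the tool goes at most 41.7 mm and 7.16 degrees, less where a joint would pass 70% of its speed; a pose out of reach is approached as far as the arm can. A call is refused whole if a number of a shift passes 0.0417 or a number of a turn 7.16, either way. A call with a gripper value outside its range is refused whole. OPENING is the finger opening in m, from 0 to 0.0854, set as the call begins (- or left out, the last holds). The fingers move at their own pace and stop on an object; FORCE is the grip in N (left out, the last holds). Time passes only in rows, so rows that do not move let the fingers close. It gives the time, the measured TCP pose, the force and the opening at its end, in the units of the state.
- bot.get_obs(): the state, without advancing time (a new reading comes with each control period).
- bot.snapshot(name): name is "side" or "top" or "wrist"; returns a dict with "image" (480x640x3 uint8, red, green, blue), "z_map" (480x640 float32, m along the optical axis (not along the pixel's ray), 0 where there is no reading), "intrinsics" (3x3 intrinsics, pixels), "T" (4x4, takes a point from camera to world coordinates); the wrist camera has in their place "tool_from_camera" (4x4, takes a point from camera to tool coordinates, whose origin is the TCP and whose axes are the tool frame's). Camera axes: x right, y down, z forward; pixel columns grow to the right and rows downward; lengths in m; the calibration is good to about 2 mm. A picture is of the moment at which its call begins: read the wrist's pose just before it.
- bot.hand_in(): hands the job in, once; it reports no verdict.
The state is a dict: "clock": time; "qpos": joint angles; "dq": joint speeds; "joint_torque": joint torques, N m; "eef_pos": TCP position; "ee_rot": TCP orientation; "ft_force": force on the tool from outside, world axes, zero at the start; "moment": the same for the moment, N m; "grip_width": finger opening in m.
Only numpy, scipy, OpenCV 4.12 (cv2) and the standard library are available. Lean on these libraries where they do the work, as an engineer would, in place of code of your own. Each camera call takes 0.05 s, during which the arm holds its last target.

## Working session

There is one attempt and no reset: what is moved stays moved. The work goes in short steps, Python scripts to look and compute and a shell command to move; the robot and the scene stay as the last step left them, time stands still between calls to the robot, and variables do not carry over. Pictures are saved under pics/ and viewed, and the job is handed in when it is done.

```bash
ls; mkdir -p pics; python3 - <<'E'
from bench import bot
import cv2
o=bot.get_obs();print(o)
for n in("top","side","wrist"):
    s=bot.snapshot(n);cv2.imwrite(f"pics/{n}0.png",s["image"][:,:,::-1]);print(n,s["intrinsics"].tolist(),s.get("T",s.get("tool_from_camera")).tolist())
E
```

```text
pics
{'clock': 0.0, 'qpos': array([-1.33626983e+00,  2.63532874e-01, -4.89136531e-02,  1.25937063e+00,
        2.17744574e-05,  1.41549539e+00]), 'dq': array([-9.07927078e-04, -2.28318446e-03,  9.51898608e-05, -6.62737730e-04,
        1.49961896e-03, -5.95863245e-04]), 'joint_torque': array([-3.78804092e-03, -6.37619877e+01,  3.84571302e+01,  1.36383195e-02,
       -8.72618125e-05, -1.83602901e-05]), 'eef_pos': array([ 0.19946099, -0.48538449,  0.24982846]), 'ee_rot': array([-2.60904121e+00,  1.74872947e+00,  1.15440660e-03]), 'ft_force': array([0.29495528, 0.05697555, 0.39844745]), 'moment': array([0.00080522, 0.0453907 , 0.01313259]), 'grip_width': 0.08536687800705088}
top [[476.76813845243026, 0.0, 324.51404931852767], [0.0, 476.76813845243026, 240.42767776738668], [0.0, 0.0, 1.0]] [[-0.0018398807576247977, -0.9955989178127602, 0.09369850419755153, 0.350374991034564], [-0.999921301900398, 0.0006688552499752137, -0.012527674902708733, 0.05791711733284354], [0.012409868839399523, -0.09371417973132691, -0.9955217966838665, 1.066120969496792], [0.0, 0.0, 0.0, 1.0]]
side [[483.51370566895565, 0.0, 314.695791032438], [0.0, 483.51370566895565, 235.34637140674334], [0.0, 0.0, 1.0]] [[-0.3926840270879145, 0.7285746003500986, -0.5612292816618822, 0.8994072710937779], [0.9195100289806867, 0.32253673199842214, -0.22465832527577312, 0.26111829537965997], [0.017336708855926645, -0.6042756889338444, -0.796586674687427, 0.7580026908466285], [0.0, 0.0, 0.0, 1.0]]
wrist [[382.9290969960712, 0.0, 320.13891928943855], [0.0, 382.9290969960712, 241.7320594323585], [0.0, 0.0, 1.0]] [[0.9999998532407541, -0.0001383208559879614, -0.0005238184905959142, -0.00016319462227265547], [0.00029029022567257884, 0.953152873973746, 0.30248886684830795, -0.07777482736597045], [0.0004574385807628019, -0.3024889745146578, 0.9531527742429418, -0.12355983305498708], [0.0, 0.0, 0.0, 1.0]]
```

View pics/top0.png

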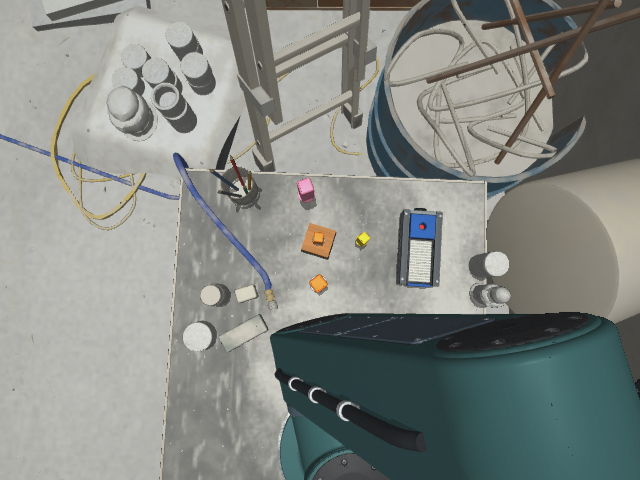

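View pics/side0.png

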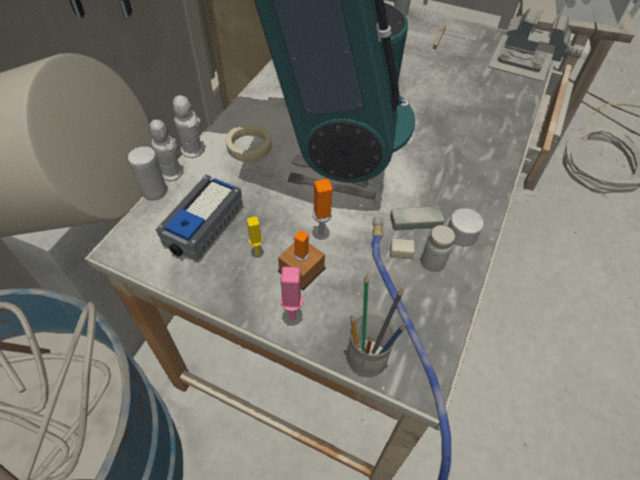

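View pics/wrist0.png

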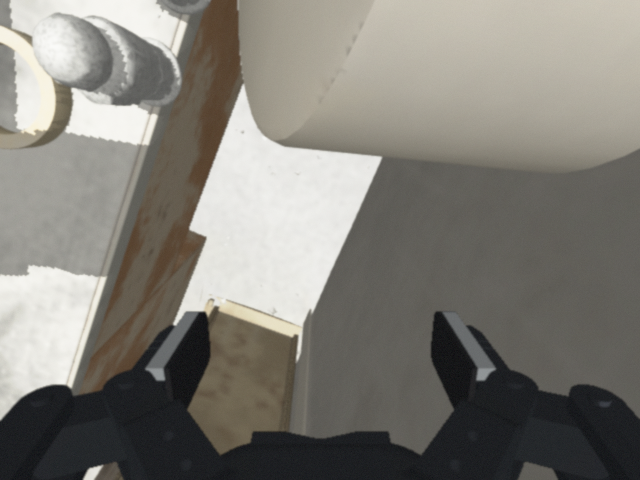

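Candidates for the pin tool (top view): orange in the wooden stand (319,238), a bigger orange one (318,284), pink (306,190) and yellow (362,240). The one in the wooden stand is the smaller of the two oranges. In the top view the unit is at (419,248), with its blue block at (422,226) and its lip towards the robot at (417,286). The tin is at (241,190) and the jar at (214,295). Next I'll crop closer and measure.

```bash
cat > h.py <<'E'
from bench import bot
import numpy as np, cv2
from scipy.spatial.transform import Rotation as R
def snap(n):
    o=bot.get_obs(); s=bot.snapshot(n)
    if n=="wrist":
        W=np.eye(4);W[:3,:3]=R.from_rotvec(o["ee_rot"]).as_matrix();W[:3,3]=o["eef_pos"]
        s["T"]=W@s["tool_from_camera"]
    K=s["intrinsics"];v,u=np.mgrid[0:480,0:640];z=s["z_map"]
    P=np.stack([(u-K[0,2])/K[0,0]*z,(v-K[1,2])/K[1,1]*z,z],-1)
    s["P"]=P@s["T"][:3,:3].T+s["T"][:3,3]; s["P"][z==0]=np.nan
    return s
def proj(s,p):
    q=np.linalg.inv(s["T"])@np.append(p,1); q=s["intrinsics"]@q[:3]; return q[:2]/q[2]
def rect(s,mask):
    p=s["P"][mask][:,:2].astype(np.float32); return cv2.minAreaRect(p*1000)
E
python3 - <<'E'
from h import *
s=snap("top");P=s["P"];im=s["image"]
hsv=cv2.cvtColor(im,cv2.COLOR_RGB2HSV)
cv2.imwrite("pics/crop1.png",cv2.resize(im[170:310,280:460,::-1],None,fx=4,fy=4,interpolation=cv2.INTER_CUBIC))
vv,uu=np.mgrid[0:480,0:640]
def box(a,b,c,d): return (uu>=a)&(uu<c)&(vv>=b)&(vv<d)
org=(hsv[...,0]<18)&(hsv[...,1]>190)&(hsv[...,2]>150)
for nm,b in(("stand-or",(310,228,330,248)),("big-or",(305,270,335,298)),):
    m=box(*b)&org; z=P[...,2][m]; print(nm,m.sum(),np.nanmax(z)); t=np.nanmax(z)
    mm=m&(P[...,2]>t-.006); print(rect(s,mm),np.nanmedian(P[mm],0))
m=box(298,215,340,265)&(abs(P[...,2]-.048)<.006);print("stand",rect(s,m),m.sum(),np.nanmedian(P[m],0))
m=box(390,200,450,295)&(abs(P[...,2]-.061)<.004)&(hsv[...,0]>100)&(hsv[...,0]<125)&(hsv[...,1]>120);print("block",rect(s,m),m.sum(),np.nanmedian(P[m],0))
m=box(390,200,450,295)&(P[...,2]>.045)&(P[...,2]<.066);print("unit",rect(s,m),m.sum())
for n,b in(("tin",(222,170,262,210)),("jar",(198,282,230,308)),("yel",(354,230,372,250)),("pink",(295,175,316,205)),("hose",(255,270,280,310))):
    m=box(*b); p=P[m]; print(n,np.nanmax(p[:,2])); q=p[p[:,2]>np.nanmax(p[:,2])-.03 if n!="tin" else p[:,2]>.06]; print(q.min(0),q.max(0))
E
```

```text
stand-or 28 0.10989146080133805
((448.1298828125, 58.740047454833984), (18.972925186157227, 18.86407470703125), 80.90772247314453) [0.44957808 0.05699056 0.10711153]
big-or 61 0.14464489604014918
((354.86456298828125, 59.00804138183594), (26.563846588134766, 26.521526336669922), 38.62602615356445) [0.35479255 0.05900423 0.14098728]
stand ((447.8973388671875, 58.81779479980469), (59.89012145996094, 59.78588104248047), 72.87765502929688) 665 [0.44507318 0.05908518 0.04794602]
block ((475.87139892578125, -163.4687957763672), (53.205039978027344, 50.6440544128418), 85.88291931152344) 532 [ 0.47564609 -0.16391907  0.06066666]
unit ((429.7231750488281, -160.1258087158203), (85.1827163696289, 163.15203857421875), 85.7857894897461) 2957
tin 0.1938034645403579
[0.5277525  0.19211031 0.06010055] [0.59567599 0.26025519 0.19380346]
jar 0.09334931162751359
[0.31003045 0.25499398 0.06352644] [0.35351222 0.29904207 0.09334931]
yel 0.10513368318094085
[ 0.43474069 -0.04509577  0.07802863] [ 0.45879724 -0.02158116  0.10513368]
pink 0.1479019375861741
[0.52865855 0.06872436 0.1179832 ] [0.56163446 0.10087664 0.14790194]
hose 0.0461437803395226
[0.30012275 0.14669315 0.01847607] [0.38393999 0.19626028 0.04614378]
```

View pics/crop1.png

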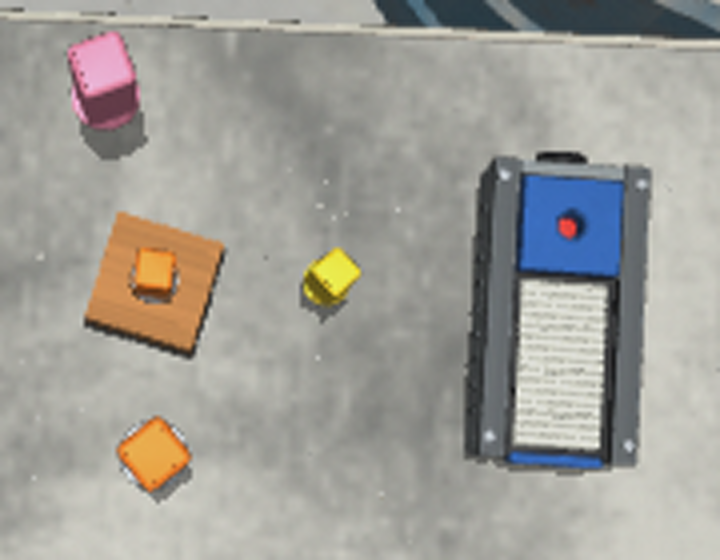

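```bash
python3 - <<'E'
from h import *
for n in("top","side"):
    P=snap(n)["P"].reshape(-1,3);P=P[~np.isnan(P[:,0])]
    print(n)
    for x0 in np.arange(.15,.6,.05):
        r=[]
        for y0 in np.arange(-.6,.3,.05):
            k=(P[:,0]>=x0)&(P[:,0]<x0+.05)&(P[:,1]>=y0)&(P[:,1]<y0+.05)
            r.append("%4d"%(1000*P[k,2].max()) if k.any() else "   .")
        print("%.2f"%x0,*r)
o=bot.get_obs()
def go(t,yaw):
    M=R.from_rotvec(o["ee_rot"]).as_matrix(); print(M.T@(np.array(t)-o["eef_pos"]), "yaw",np.degrees(np.arctan2(M[1,0],M[0,0])))
go([.448,.059,.25],0)
E
```

```text
top
0.15    .    .    .  345    .    .    .    .    .    .    .  679  608  446  296    7    5    7
0.20 -705    .    .  309    .    .    .    .    .  789  790  772  690  524  364   26   29   51
0.25  150  190  221  220   93    2    4    5    5  789  790  780  678  508  337   41   29   50
0.30  156  232  255  249  125  144  143    5   53  785  789  779  142  145   42   45   30   93
0.35    .  238  267  268  160  108  110    5   60   60    4    6  144  146    5   36   27   90
0.40    .  246  268  270  191  110  110   59   64   60    4  103  107  111    5   28   29   18
0.45    .  241  261  264  229  101    6   60   66   65    5  104  108  110    4    6   18   22
0.50  182  222  233  240  230  132    7   59   61   63    5    5    6  146  141  192  181   91
0.55  175  178  183  182  174  121    6    4    5    4    5    6    5  147  143  146  156  170
side
0.15    .    .    .  284    .    0    3   28   27   26   14    9    .  388  280    3    5    3
0.20    .  281    .  121    .  140  139   27   25   27   12   18   15  417  357   26   29   48
0.25    .    .  216  208   89  143  139    3    3    3   12  425  431  432  331   38   27   49
0.30    .    .  251  244  116  143  141    4   50    4  420  426  422  143   41   44   29   90
0.35  211  247  266  266  154  128  127   55   59   58    3    3  143  144    3   37   29   90
0.40  226  247  267  268  185  108  107   58   58   59    3  101  108  109    3   26   25    3
0.45    .  243  260  264  220   97    3   58   63   63    3  101  108  109    4    4   21   20
0.50  -97  -62  235  243  227  128    3   58   64   62    4    4    4  146   64  195  183   92
0.55  -32   40  184  186  183  120    4    3    3    4    3    4    3  147   61  148  121  171
[-4.09278824e-01 -4.36809235e-01  2.87432435e-04] yaw -67.66855083950949
```

```bash
python3 -m inch '{"offset":[[-0.005,-0.005,-0.035],[-0.01,-0.01,-0.03],[-0.027,-0.029,0],[-0.027,-0.029,0],[-0.027,-0.029,0],[-0.027,-0.029,0],[-0.027,-0.029,0],[-0.027,-0.029,0]],"turn":[[0,0,0],[0,0,0],[0,0,0],[0,0,0],[0,0,0],[0,0,0],[0,0,0],[0,0,0]]}'
python3 -m inch '{"offset":[[-0.027,-0.029,0],[-0.027,-0.029,0],[-0.027,-0.029,0],[-0.027,-0.029,0],[-0.027,-0.029,0],[-0.027,-0.029,0],[-0.027,-0.029,0],[0,0,0]],"turn":[[0,0,0],[0,0,0],[0,0,0],[0,0,0],[0,0,0],[0,0,0],[0,0,0],[0,0,0]]}' 0.06
python3 -m inch '{"offset":[[0,0,0],[0,0,0],[0,0,0],[0,0,0],[0,0,0],[0,0,0],[0,0,0],[0,0,0]],"turn":[[0,0,-7],[0,0,-7],[0,0,-7],[0,0,-7],[0,0,-7],[0,0,-7],[0,0,-7],[0,0,-7]]}'
```

```text
clock: 0.97
eef_pos: [0.3079, -0.2468, 0.3165]
ee_rot: [-2.599, 1.761, 0.002]
ft_force: [1.1, -0.9, -0.2]
grip_width: 0.0854
clock: 1.63
eef_pos: [0.4297, 0.0233, 0.3183]
ee_rot: [-2.601, 1.756, -0.005]
ft_force: [0.2, -0.0, 0.6]
grip_width: 0.0599
clock: 2.3
eef_pos: [0.43, 0.0278, 0.3177]
ee_rot: [-3.126, 0.294, -0.005]
ft_force: [0.1, -0.6, 0.1]
grip_width: 0.0595
```

Now looking with the wrist and top cameras for accurate handle, stand and unit poses.

```bash
cat > see.py <<'E'
from h import *
import sys
n,tag=sys.argv[1],sys.argv[2]
s=snap(n);P=s["P"];im=s["image"];hsv=cv2.cvtColor(im,cv2.COLOR_RGB2HSV)
cv2.imwrite(f"pics/{tag}.png",im[:,:,::-1])
def comp(m,name):
    k,l,st,c=cv2.connectedComponentsWithStats(m.astype(np.uint8))
    for i in range(1,k):
        if st[i,4]>25:
            q=l==i; print(name,"px",c[i].round(),st[i,4],"rect",np.round(np.array(sum([list(rect(s,q)[0]),list(rect(s,q)[1]),[rect(s,q)[2]]],[])),1),"med",np.nanmedian(P[q],0).round(4))
Z=P[...,2];h=hsv[...,0];sa=hsv[...,1]
reg=(P[...,0]>.25)&(P[...,0]<.6)&(P[...,1]>-.23)&(P[...,1]<.12)
comp(reg&(h<18)&(sa>190)&(abs(Z-.108)<.005),"handletop")
comp(reg&(h<20)&(sa>80)&(abs(Z-.048)<.0035),"stand")
comp(reg&(h>100)&(h<125)&(sa>120)&(abs(Z-.061)<.004),"block")
comp(reg&(abs(Z-.055)<.010)&(P[...,1]<-.08),"unit")
comp(reg&((h<6)|(h>174))&(sa>170)&(P[...,1]<-.1),"red")
E
python3 see.py wrist w1; python3 see.py top t1
```

```text
handletop px [334. 165.] 38 rect [450.6  66.5   1.5  16.3  82.3] med [0.4507 0.0665 0.1061]
handletop px [334. 179.] 276 rect [449.   55.3  15.3  18.6  74. ] med [0.4479 0.0543 0.1077]
handletop px [241. 184.] 79 rect [368.3  65.4   1.9  23.5  34.7] med [0.3683 0.0658 0.1084]
stand px [333. 166.] 2797 rect [449.8  57.1  60.1  59.8  72.7] med [0.4492 0.0616 0.0479]
block px [383. 357.] 1031 rect [ 470.4 -164.5   53.5   36.2   86.5] med [ 0.4671 -0.166   0.0607]
unit px [340. 355.] 7463 rect [ 421.3 -160.6   85.4  142.9   85.5] med [ 0.4196 -0.158   0.052 ]
```

View pics/w1.png

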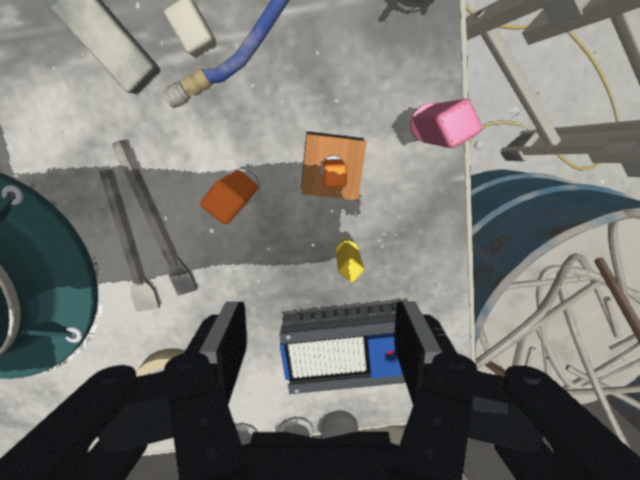

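```bash
python3 - <<'E'
from h import *
s=snap("wrist");P=s["P"];im=s["image"]
cv2.imwrite("pics/w1c.png",cv2.resize(im[125:215,290:380,::-1],None,fx=7,fy=6.6,interpolation=cv2.INTER_CUBIC))
hsv=cv2.cvtColor(im,cv2.COLOR_RGB2HSV)
m=(P[...,2]>.07)&(abs(P[...,0]-.449)<.025)&(abs(P[...,1]-.058)<.03)
print(rect(s,m),m.sum())
for lo,hi in((.06,.075),(.075,.09),(.09,.104),(.104,.112)):
    q=m&(P[...,2]>lo)&(P[...,2]<hi);p=P[q]
    if len(p)>5:
        f=np.polyfit(p[:,0],p[:,1],1);print(lo,len(p),p.min(0),p.max(0),"slope deg",np.degrees(np.arctan(f[0])))
E
```

```text
((452.440185546875, 48.932373046875), (35.89726257324219, 50.75253677368164), 74.60487365722656) 14895
0.06 16 [0.44325649 0.06530739 0.07087027] [0.45928341 0.06822139 0.07464945] slope deg -9.3245543424944
0.075 28 [0.44205244 0.06497096 0.07507541] [0.46008111 0.0681163  0.08996008] slope deg -8.200033991598282
0.09 37 [0.44182581 0.06512133 0.09018301] [0.4595282  0.0679892  0.10383149] slope deg -7.367223488024301
0.104 513 [0.43894945 0.04626311 0.1040046 ] [0.46043537 0.06793823 0.10991617] slope deg -0.6473310654811987
```

View pics/w1c.png

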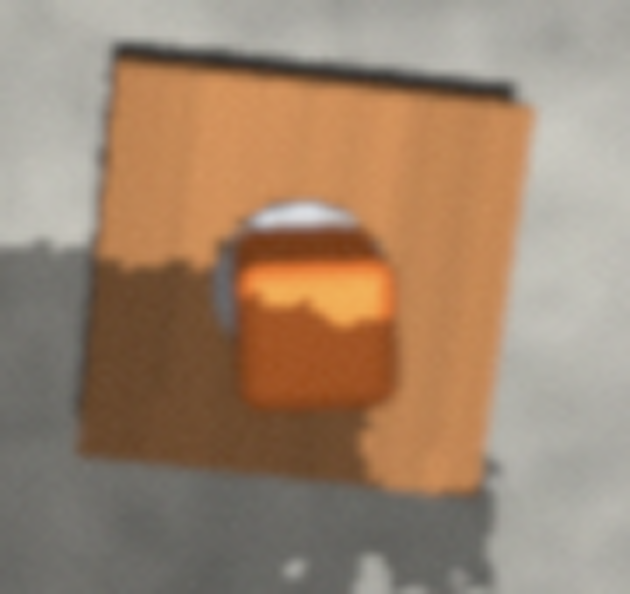

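```bash
cat > go.py <<'E'
from h import *
import sys
t=np.array([float(a) for a in sys.argv[1:4]]);yaw=float(sys.argv[4])
o=bot.get_obs();M=R.from_rotvec(o["ee_rot"]).as_matrix()
y=np.radians(yaw);G=np.array([[np.cos(y),np.sin(y),0],[np.sin(y),-np.cos(y),0],[0,0,-1]])
print("pos",o["eef_pos"].round(4),"yaw",np.degrees(np.arctan2(M[1,0],M[0,0])).round(2),"tilt",np.degrees(np.arccos(-M[2,2])).round(2))
print("offset mm",(M.T@(t-o["eef_pos"])*1000).round(1),"turn deg",np.degrees(R.from_matrix(M.T@G).as_rotvec()).round(2),"F",o["ft_force"].round(2),"w",o["grip_width"],"t",o["clock"])
E
python3 go.py .449 .058 .2 -8
```

```text
pos [0.43   0.0278 0.3177] yaw -11.31 tilt 0.22
offset mm [ 12.4 -33.1 117.8] turn deg [-0.14 -0.17 -3.31] F [-0.15 -0.16 -0.53] w 0.06000937660733615 t 2.45
```

```bash
python3 -m inch '{"offset":[[0.0062,-0.0165,0.025],[0.0062,-0.0165,0.035],[0,0,0.035],[0,0,0.02],[0,0,0]],"turn":[[0,0,-3.3],[0,0,0],[0,0,0],[0,0,0],[0,0,0]]}'
python3 go.py .449 .058 .085 -8
```

```text
clock: 2.87
eef_pos: [0.4503, 0.0592, 0.2002]
ee_rot: [-3.129, 0.257, -0.014]
ft_force: [-0.7, 0.8, 0.2]
grip_width: 0.0598
pos [0.4503 0.0592 0.2002] yaw -9.4 tilt 0.53
offset mm [ -2.1   1.7 115.1] turn deg [-0.15 -0.5  -1.4 ] F [-0.73  0.81  0.22] w 0.05976527625419096 t 2.8667
```

```bash
python3 -m inch '{"offset":[[-0.002,0.0017,0.03],[0,0,0.03],[0,0,0.025],[0,0,0.01],[0,0,0]],"turn":[[0,-0.5,-1.4],[0,0,0],[0,0,0],[0,0,0],[0,0,0]]}'
python3 go.py .449 .058 .085 -8; python3 - <<'E'
from h import *
s=snap("wrist");cv2.imwrite("pics/w2.png",s["image"][:,:,::-1])
E
```

```text
clock: 3.28
eef_pos: [0.4506, 0.0575, 0.1063]
ee_rot: [-3.129, 0.247, -0.007]
ft_force: [0.5, -0.2, -0.5]
grip_width: 0.0601
pos [0.4506 0.0575 0.1063] yaw -9.04 tilt 0.3
offset mm [-1.8 -0.2 21.2] turn deg [-0.17 -0.25 -1.04] F [ 0.53 -0.2  -0.47] w 0.06011353546242717 t 3.2833
```

View pics/w2.png

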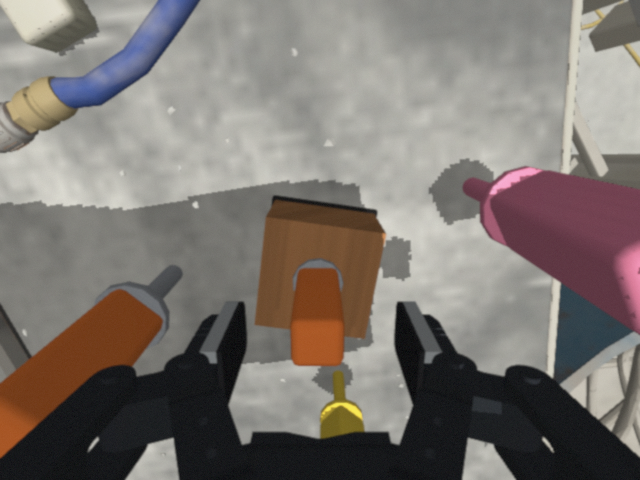

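The handle at (316,320) sits centred and square between the jaws, clear of its neighbours. I'll go down and close.

```bash
python3 -m inch '{"offset":[[-0.001,0,0.012],[0,0,0.009],[0,0,0],[0,0,0]],"turn":[[0,-0.2,-1],[0,0,0],[0,0,0],[0,0,0]]}'
python3 go.py .449 .058 .085 -8
python3 -m inch '{"offset":[[0,0,0],[0,0,0],[0,0,0],[0,0,0],[0,0,0],[0,0,0]],"turn":[[0,0,0],[0,0,0],[0,0,0],[0,0,0],[0,0,0],[0,0,0]]}' 0.0 60
python3 go.py .449 .058 .085 -8
```

```text
clock: 3.67
eef_pos: [0.4534, 0.0572, 0.0906]
ee_rot: [-3.13, 0.23, -0.013]
ft_force: [-0.8, 0.3, 0.6]
grip_width: 0.0596
pos [0.4534 0.0572 0.0906] yaw -8.4 tilt 0.51
offset mm [-4.5 -0.1  5.5] turn deg [-0.21 -0.46 -0.4 ] F [-0.76  0.28  0.62] w 0.05956548753070806 t 3.6667
clock: 4.17
eef_pos: [0.4539, 0.0573, 0.0932]
ee_rot: [-3.13, 0.233, -0.016]
ft_force: [-0.3, 0.2, -1.2]
grip_width: 0.0192
pos [0.4539 0.0573 0.0932] yaw -8.52 tilt 0.62
offset mm [-5.   0.1  8.1] turn deg [-0.23 -0.57 -0.52] F [-0.26  0.24 -1.24] w 0.01919844084307358 t 4.1667
```

```bash
python3 -m inch '{"offset":[[0,0,-0.015],[0,0,-0.03],[0,0,-0.035],[0,0,-0.035],[0,0,-0.03],[0,0,0]],"turn":[[0,0,0],[0,0,0],[0,0,0],[0,0,0],[0,0,0],[0,0,0]]}'
python3 go.py .449 .058 .235 -8
python3 see.py top t2 | grep -v red;python3 - <<'E'
from h import *
s=snap("wrist");cv2.imwrite("pics/w3.png",s["image"][:,:,::-1])
s=snap("side");cv2.imwrite("pics/s3.png",cv2.resize(s["image"][120:320,180:420,::-1],None,fx=3,fy=3))
E
```

```text
clock: 4.67
eef_pos: [0.4512, 0.0569, 0.2439]
ee_rot: [-3.13, 0.234, -0.012]
ft_force: [0.0, -0.8, -0.5]
grip_width: 0.0193
pos [0.4512 0.0569 0.2439] yaw -8.55 tilt 0.46
offset mm [-2.4 -0.8  8.9] turn deg [-0.19 -0.41 -0.55] F [ 0.04 -0.76 -0.53] w 0.019333949962285137 t 4.6667
block px [423. 226.] 522 rect [ 475.9 -163.6   52.7   50.3   86.1] med [ 0.4758 -0.1641  0.0608]
unit px [420. 248.] 2945 rect [ 429.9 -160.    85.2  163.3   85.8] med [ 0.4293 -0.1596  0.0536]
```

View pics/w3.png

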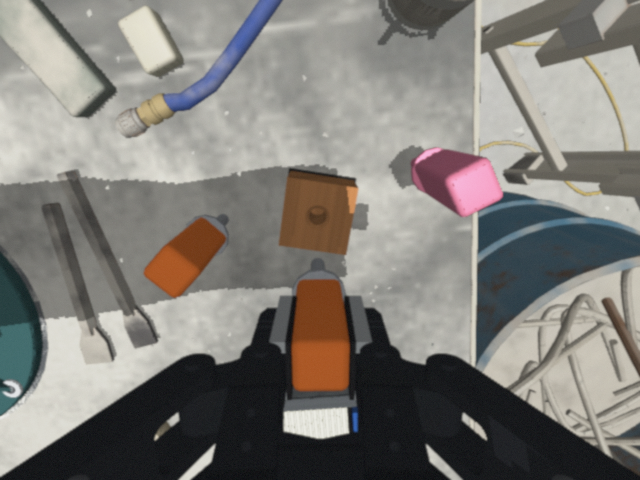

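View pics/s3.png

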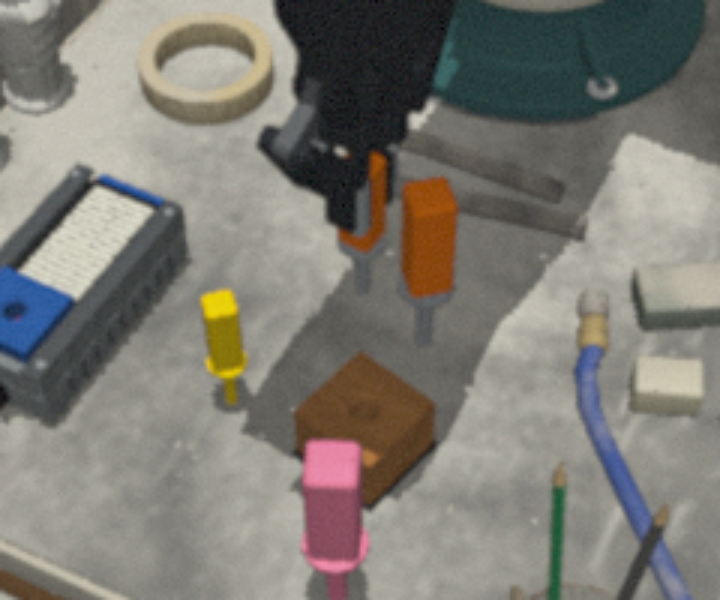

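```bash
cat > tip.py <<'E'
from h import *
o=bot.get_obs();s=snap("wrist");M=R.from_rotvec(o["ee_rot"]).as_matrix()
T=(s["P"]-o["eef_pos"])@M   # tool frame
m=(abs(T[...,0])<.03)&(abs(T[...,1])<.03)&(T[...,2]>-.03)&(T[...,2]<.095)
q=m&(T[...,2]>.052)&(abs(T[...,0])<.009)
p=T[q];print("pin n",len(p))
if len(p):
    print("z range",p[:,2].min(),p[:,2].max(),"x med",np.median(p[:,0]),np.percentile(p[:,0],[2,98]),"y near",np.percentile(p[:,1],[5,50]))
    for z0 in np.arange(.05,.09,.005):
        k=p[(p[:,2]>=z0)&(p[:,2]<z0+.005)]
        if len(k)>2: print(round(z0,3),len(k),"x",k[:,0].min().round(4),k[:,0].max().round(4),"y",k[:,1].min().round(4),k[:,1].max().round(4))
hsv=cv2.cvtColor(s["image"],cv2.COLOR_RGB2HSV)
h=m&(hsv[...,0]<18)&(hsv[...,1]>150)&(T[...,2]>-.02)&(T[...,2]<.045)
t=T[h];
for z0 in np.arange(-.02,.045,.008):
    k=t[(t[:,2]>=z0)&(t[:,2]<z0+.008)]
    if len(k)>5: print("handle",z0.round(3),len(k),"x",k[:,0].min().round(4),k[:,0].max().round(4),"y",np.percentile(k[:,1],[2,98]).round(4))
im=s["image"].copy()
cv2.imwrite("pics/tip.png",cv2.resize(im[240:400,240:400,::-1],None,fx=3.7,fy=3.7,interpolation=cv2.INTER_CUBIC))
for z in(.065,.085): 
    w=o["eef_pos"]+M@np.array([0,0,z]); print("expected px axis",z,proj(s,w).round(1))
# stand hole
print("hole? stand top rect"); 
q=(hsv[...,0]<20)&(hsv[...,1]>80)&(abs(s["P"][...,2]-.048)<.003)&(abs(s["P"][...,0]-.449)<.05)&(abs(s["P"][...,1]-.058)<.05)
print(rect(s,q),q.sum())
E
python3 tip.py
```

```text
pin n 136
z range 0.06585761897335861 0.08338291385548662 x med -0.0015270640402423453 [-0.00499766  0.00230402] y near [-0.0029392  -0.00242538]
0.065 18 x -0.0037 0.0017 y -0.0032 -0.0015
0.07 46 x -0.0049 0.0023 y -0.0031 0.0001
0.075 44 x -0.005 0.0023 y -0.003 0.0005
0.08 28 x -0.0051 0.0024 y -0.0029 0.0007
handle -0.02 3042 x -0.0094 0.01 y [-0.0092  0.0093]
handle -0.012 700 x -0.0094 0.01 y [-0.0098 -0.0073]
handle -0.004 577 x -0.0094 0.0099 y [-0.0098 -0.0076]
handle 0.004 494 x -0.0095 0.01 y [-0.0097 -0.0071]
handle 0.012 415 x -0.0094 0.01 y [-0.0098 -0.0074]
handle 0.02 353 x -0.0098 0.0089 y [-0.0096 -0.0078]
handle 0.028 299 x -0.01 0.0085 y [-0.0095 -0.008 ]
handle 0.036 19 x -0.0067 0.0078 y [-0.009  -0.0085]
expected px axis 0.065 [319.8 274. ]
expected px axis 0.085 [319.9 260.8]
hole? stand top rect
((449.6812438964844, 57.02046585083008), (60.726078033447266, 59.997459411621094), 72.86881256103516) 4634
```

View pics/tip.png

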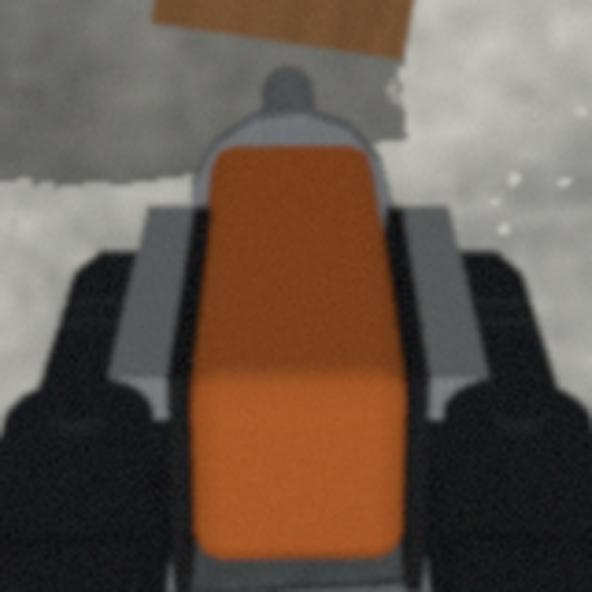

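```bash
python3 go.py .477 -.195 .225 -4.2
```

```text
pos [0.4491 0.057  0.238 ] yaw -8.55 tilt 0.16
offset mm [ 65.1 245.1  12.3] turn deg [-0.16  0.04 -4.35] F [-0.35  0.31 -1.05] w 0.019263033595665353 t 4.8667
```

```bash
python3 -m inch '{"offset":[[0.008,0.03,0],[0.0093,0.035,0],[0.0093,0.035,0],[0.0093,0.035,0],[0.0093,0.035,0],[0.0093,0.035,0.004],[0.0093,0.035,0.005],[0,0.003,0.003]],"turn":[[0,0,-4.3],[0,0,0],[0,0,0],[0,0,0],[0,0,0],[0,0,0],[0,0,0],[0,0,0]]}'
python3 -m inch '{"offset":[[0,0,0],[0,0,0]],"turn":[[0,0,0],[0,0,0]]}'
python3 go.py .477 -.195 .225 -4.2; python3 see.py wrist w4; python3 see.py top t4; python3 tip.py | head -6
```

```text
clock: 5.53
eef_pos: [0.4905, -0.1983, 0.2134]
ee_rot: [-3.132, 0.101, 0.023]
ft_force: [0.2, 1.2, -1.8]
grip_width: 0.0193
clock: 5.7
eef_pos: [0.4892, -0.1996, 0.2098]
ee_rot: [-3.129, 0.107, 0.031]
ft_force: [-0.6, -0.1, -0.3]
grip_width: 0.0189
pos [ 0.4892 -0.1996  0.2098] yaw -3.9 tilt 1.3
offset mm [-12.8  -3.9 -14.9] turn deg [-0.59  1.16  0.29] F [-0.57 -0.11 -0.28] w 0.018946663624659108 t 5.7
stand px [305. 185.] 117 rect [ 477.3 -165.7    7.7    9.8   87.7] med [ 0.4771 -0.1655  0.0459]
block px [304. 186.] 4700 rect [ 477.3 -165.4   52.3   50.    85.2] med [ 0.4771 -0.164   0.0608]
unit px [243. 183.] 24459 rect [ 431.1 -162.    84.3  163.1   85.5] med [ 0.4313 -0.1595  0.0549]
red px [305. 185.] 136 rect [ 477.1 -165.5    9.2    9.4   60.2] med [ 0.4772 -0.1655  0.0458]
stand px [318. 240.] 694 rect [447.9  58.9  59.8  60.2  73. ] med [0.4472 0.0591 0.0481]
block px [422. 226.] 526 rect [ 475.8 -163.8   52.9   50.2   85.9] med [ 0.4753 -0.1634  0.0609]
unit px [419. 245.] 2622 rect [ 429.7 -159.9   84.6  163.1   85.6] med [ 0.4381 -0.1548  0.0536]
pin n 135
z range 0.06573605856411446 0.08396702558065816 x med -0.0014870917250544753 [-0.00494725  0.00235287] y near [-0.00301603 -0.00244347]
0.065 21 x -0.0042 0.0017 y -0.0032 -0.0015
0.07 42 x -0.0043 0.0023 y -0.0031 -0.0008
0.075 41 x -0.005 0.0024 y -0.003 0.0006
0.08 31 x -0.0051 0.0024 y -0.003 0.0003
```

View pics/w4.png

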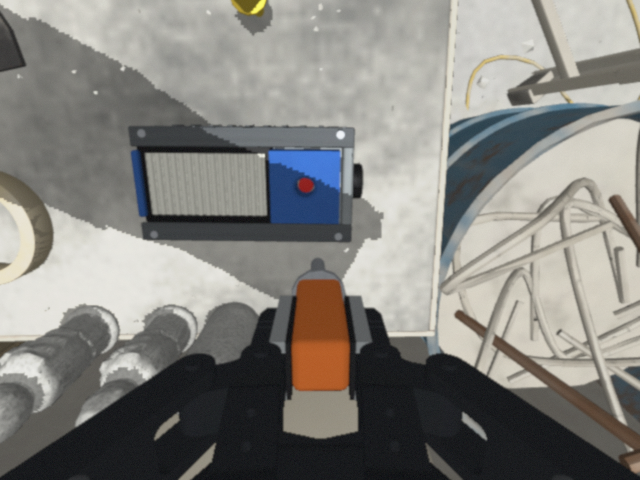

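```bash
cat > gt.py <<'E'
from h import *
import sys
# target tip x y z yaw ; offsets in current tool axes
t=np.array([float(a) for a in sys.argv[1:4]]);yaw=float(sys.argv[4])
D=np.array([-.0014,.001,.0845])
o=bot.get_obs();M=R.from_rotvec(o["ee_rot"]).as_matrix()
y=np.radians(yaw);G=np.array([[np.cos(y),np.sin(y),0],[np.sin(y),-np.cos(y),0],[0,0,-1]])
print("tip now",(o["eef_pos"]+M@D).round(4),"tcp",o["eef_pos"].round(4),"yaw",np.degrees(np.arctan2(M[1,0],M[0,0])).round(2))
print("offset mm",(M.T@(t-G@D-o["eef_pos"])*1000).round(1),"turn",np.degrees(R.from_matrix(M.T@G).as_rotvec()).round(2),"F",o["ft_force"].round(2),"w",o["grip_width"].round(4),"t",o["clock"])
E
python3 gt.py .4771 -.1655 .09 -4.5
```

```text
tip now [ 0.4865 -0.1984  0.1265] tcp [ 0.4895 -0.1984  0.211 ] yaw -3.79Traceback (most recent call last):
  File "gt.py", line 9, in <module>
    print("offset mm",(M.T@(t-G@D-o["eef_pos"])*1000).round(1),"turn",np.degrees(R.from_matrix(M.T@G).as_rotvec()).round(2),"F",o["ft_force"].round(2),"w",o["grip_width"].round(4),"t",o["clock"])
                                                                                                                                                           ^^^^^^^^^^^^^^^^^^^^^
AttributeError: 'float' object has no attribute 'round'
```

```bash
sed -i 's/o\["grip_width"\].round(4)/round(o["grip_width"],4)/' gt.py; python3 gt.py .4771 -.1655 .09 -4.5
```

```text
tip now [ 0.4865 -0.1984  0.1265] tcp [ 0.4895 -0.1984  0.211 ] yaw -3.79
offset mm [-12.4 -32.7  37. ] turn [-0.55  1.07  0.71] F [-1.2   0.32  0.09] w 0.0191 t 5.85
```

```bash
python3 -m inch '{"offset":[[-0.006,-0.016,0.01],[-0.006,-0.016,0.012],[0,0,0.01],[0,0,0]],"turn":[[-0.5,1,0.7],[0,0,0],[0,0,0],[0,0,0]]}'
python3 gt.py .4771 -.1655 .08 -4.5
```

```text
clock: 6.18
eef_pos: [0.4796, -0.1606, 0.1798]
ee_rot: [3.139, -0.117, 0.004]
ft_force: [-0.2, 0.9, -1.0]
grip_width: 0.0193
tip now [ 0.4783 -0.1615  0.0953] tcp [ 0.4796 -0.1606  0.1798] yaw -4.26
offset mm [-0.7  4.1 15.3] turn [ 0.02 -0.14  0.24] F [-0.23  0.86 -1.01] w 0.0193 t 6.1833
```

```bash
python3 -m inch '{"offset":[[-0.0006,0.004,0.008],[0,0,0.006],[0,0,0]],"turn":[[0,0,0.2],[0,0,0],[0,0,0]]}'
python3 gt.py .4771 -.1655 .07 -4.5; python3 see.py wrist w5 | grep -v unit;python3 tip.py | head -6
```

```text
clock: 6.43
eef_pos: [0.4791, -0.1633, 0.1662]
ee_rot: [3.138, -0.118, 0.007]
ft_force: [0.3, 0.1, -0.8]
grip_width: 0.0192
tip now [ 0.4779 -0.1643  0.0817] tcp [ 0.4791 -0.1633  0.1662] yaw -4.3
offset mm [-0.4  1.3 11.7] turn [ 0.06 -0.25  0.2 ] F [ 0.27  0.11 -0.83] w 0.0192 t 6.4333
stand px [317. 247.] 91 rect [ 477.1 -166.8    8.8    5.8    2.5] med [ 0.4773 -0.1666  0.046 ]
block px [316. 244.] 4837 rect [ 477.3 -165.4   52.8   50.    85.7] med [ 0.4778 -0.1579  0.0608]
red px [317. 247.] 124 rect [ 477.3 -166.7    9.7    7.3    9.6] med [ 0.4772 -0.1666  0.0458]
pin n 136
z range 0.06620016873020079 0.08387360868087605 x med -0.0014927028756428627 [-0.00496539  0.00234872] y near [-0.0030432  -0.00236333]
0.065 24 x -0.0037 0.0017 y -0.0033 -0.0018
0.07 39 x -0.0049 0.0023 y -0.0031 0.0003
0.075 41 x -0.005 0.0024 y -0.0033 0.0005
0.08 32 x -0.0051 0.0024 y -0.0031 0.0007
```

View pics/w5.png

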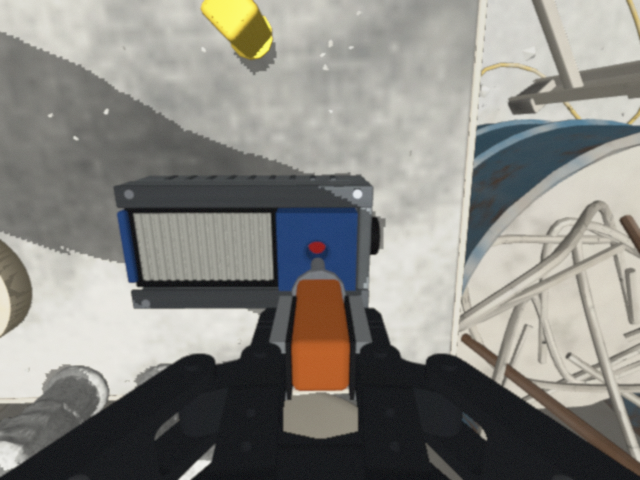

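```bash
python3 -m inch '{"offset":[[-0.0004,0.0013,0.008],[0,0,0.007],[0,0,0.006],[0,0,0]],"turn":[[0,0,0],[0,0,0],[0,0,0],[0,0,0]]}'
python3 gt.py .4771 -.1655 .04 -4.5
```

```text
clock: 6.87
eef_pos: [0.4796, -0.166, 0.1445]
ee_rot: [3.137, -0.12, 0.01]
ft_force: [-0.7, 0.7, -0.4]
grip_width: 0.0192
tip now [ 0.4786 -0.1671  0.06  ] tcp [ 0.4796 -0.166   0.1445] yaw -4.37
offset mm [-1.2 -1.4 20. ] turn [ 0.12 -0.36  0.13] F [-0.65  0.74 -0.44] w 0.0192 t 6.8667
```

```bash
python3 -m inch '{"offset":[[-0.0012,-0.0014,0.006],[0,0,0.004],[0,0,0.003],[0,0,0]],"turn":[[0,-0.3,0],[0,0,0],[0,0,0],[0,0,0]]}'
python3 gt.py .4771 -.1655 .04 -4.5
```

```text
clock: 7.2
eef_pos: [0.4784, -0.1645, 0.1297]
ee_rot: [3.137, -0.12, -0.0]
ft_force: [0.2, -1.1, 1.1]
grip_width: 0.0195
tip now [ 0.4769 -0.1655  0.0452] tcp [ 0.4784 -0.1645  0.1297] yaw -4.38
offset mm [0.2 0.1 5.2] turn [ 0.11 -0.    0.12] F [ 0.2  -1.06  1.1 ] w 0.0195 t 7.2
```

```bash
python3 -m inch '{"offset":[[0,0,0.004],[0,0,0.003],[0,0,0.001],[0,0,0.001]],"turn":[[0,0,0],[0,0,0],[0,0,0],[0,0,0]]}'
python3 gt.py .4771 -.1655 .039 -4.5
```

```text
clock: 7.53
eef_pos: [0.479, -0.165, 0.1236]
ee_rot: [3.135, -0.12, 0.005]
ft_force: [-8.2, 3.9, 27.7]
grip_width: 0.0192
tip now [ 0.4778 -0.1662  0.0391] tcp [ 0.479  -0.165   0.1236] yaw -4.37
offset mm [-0.4 -0.3  0.1] turn [ 0.24 -0.2   0.13] F [-8.21  3.92 27.68] w 0.0192 t 7.5333
```

Bottomed out at 27 N with the tip at the expected height. I'll hold two rows, then check.

```bash
python3 -m inch '{"offset":[[0,0,0.001],[0,0,0.0008]],"turn":[[0,0,0],[0,0,0]]}' - 100
python3 gt.py .4771 -.1655 .039 -4.5; python3 see.py top t5|grep -v stand
```

```text
clock: 7.7
eef_pos: [0.4787, -0.1647, 0.124]
ee_rot: [3.134, -0.119, 0.008]
ft_force: [-6.2, 3.9, 17.7]
grip_width: 0.0191
tip now [ 0.4776 -0.166   0.0395] tcp [ 0.4787 -0.1647  0.124 ] yaw -4.36
offset mm [-0.1 -0.   0.5] turn [ 0.28 -0.29  0.14] F [-6.25  3.87 17.69] w 0.0191 t 7.7
block px [416. 226.] 260 rect [ 476.9 -154.4   34.3   50.3   87.4] med [ 0.4734 -0.1495  0.0609]
unit px [410. 235.] 962 rect [ 444.5 -144.1   50.8  136.    85.9] med [ 0.4584 -0.1376  0.0556]
```

Slide still home, button fully down. Now the push along tool −x with a small downward bias.

```bash
python3 -m inch '{"offset":[[-0.003,0,0.001],[-0.004,0,0.001],[-0.005,0,0.001],[-0.005,0,0.001]],"turn":[[0,0,0],[0,0,0],[0,0,0],[0,0,0]]}'
python3 gt.py .4571 -.164 .039 -4.5
```

```text
clock: 8.08
eef_pos: [0.4671, -0.1639, 0.1242]
ee_rot: [3.133, -0.117, 0.031]
ft_force: [2.3, 3.8, 13.6]
grip_width: 0.0188
tip now [ 0.4673 -0.1654  0.0397] tcp [ 0.4671 -0.1639  0.1242] yaw -4.27
offset mm [-8.6 -0.1  0.5] turn [ 0.3  -1.15  0.23] F [ 2.26  3.75 13.65] w 0.0188 t 8.0833
```

```bash
python3 -m inch '{"offset":[[-0.006,0,0.001],[-0.006,0,0.001],[-0.006,0,0.001],[-0.006,0,0.001]],"turn":[[0,-0.5,0],[0,-0.3,0],[0,-0.3,0],[0,-0.3,0]]}'
python3 gt.py .4571 -.164 .039 -4.5
```

```text
clock: 8.42
eef_pos: [0.4485, -0.1625, 0.1242]
ee_rot: [3.134, -0.114, 0.018]
ft_force: [2.9, 3.2, 13.0]
grip_width: 0.0187
tip now [ 0.448  -0.1639  0.0397] tcp [ 0.4485 -0.1625  0.1242] yaw -4.18
offset mm [10.1 -0.2  0.8] turn [ 0.29 -0.67  0.32] F [ 2.92  3.17 12.95] w 0.0187 t 8.4167
```

```bash
python3 -m inch '{"offset":[[-0.006,0,0.001],[-0.006,0,0.001],[-0.006,0,0.001],[-0.006,0,0.001]],"turn":[[0,-0.3,0.2],[0,-0.3,0],[0,-0.3,0],[0,-0.3,0]]}'
python3 gt.py .4171 -.161 .039 -4.5;  python3 see.py top t6|grep -v stand
```

```text
clock: 8.75
eef_pos: [0.4298, -0.1612, 0.1242]
ee_rot: [3.134, -0.118, 0.01]
ft_force: [2.6, 4.2, 14.1]
grip_width: 0.0191
tip now [ 0.4288 -0.1626  0.0397] tcp [ 0.4298 -0.1612  0.1242] yaw -4.29
offset mm [-11.3  -0.3   0.6] turn [ 0.28 -0.37  0.21] F [ 2.59  4.22 14.11] w 0.0191 t 8.75
block px [415. 249.] 263 rect [ 428.7 -151.5   35.7   49.6   85.4] med [ 0.4247 -0.146   0.0608]
unit px [410. 256.] 1443 rect [ 411.6 -144.3   58.5  201.1   85. ] med [ 0.406  -0.1351  0.054 ]
```

View pics/t6.png

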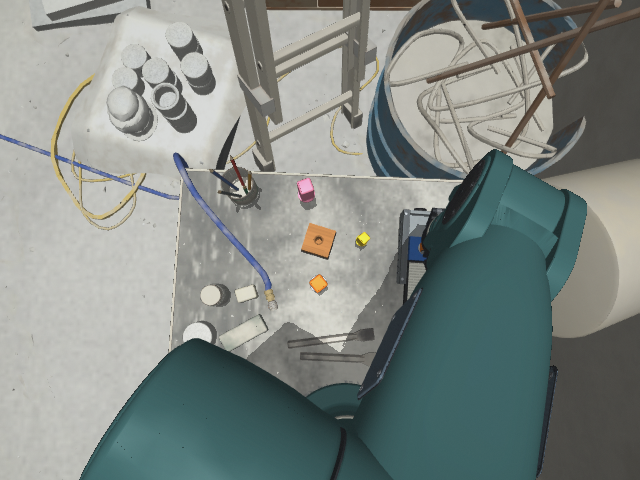

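The block has moved about 48 mm (edge visible at (415,249)) with the button held. Now on to the stop.

```bash
python3 -m inch '{"offset":[[-0.005,0,0.001],[-0.004,0,0.001],[-0.003,0,0.001],[-0.002,0,0.001],[-0.002,0,0.001]],"turn":[[0,-0.3,0.2],[0,-0.3,0],[0,-0.2,0],[0,-0.2,0],[0,0,0]]}'
python3 gt.py .4171 -.161 .039 -4.5;  python3 see.py top t7|grep -v stand
```

```text
clock: 9.22
eef_pos: [0.4193, -0.1605, 0.1242]
ee_rot: [3.134, -0.121, 0.01]
ft_force: [3.1, 4.6, 14.8]
grip_width: 0.0183
tip now [ 0.4183 -0.1618  0.0396] tcp [ 0.4193 -0.1605  0.1242] yaw -4.42
offset mm [-0.7 -0.3  0.6] turn [ 0.27 -0.38  0.08] F [ 3.07  4.6  14.85] w 0.0183 t 9.2167
block px [415. 254.] 261 rect [ 418.  -150.6   35.3   50.2   86.8] med [ 0.4159 -0.1447  0.0609]
unit px [411. 259.] 1540 rect [ 402.2 -157.6   84.6  217.9   85.6] med [ 0.397  -0.135   0.0539]
```

```bash
python3 -m inch '{"offset":[[-0.002,0,0.001],[-0.002,0,0.001],[-0.002,0,0.001]],"turn":[[0,-0.2,0],[0,-0.2,0],[0,0,0]]}'
python3 gt.py .4171 -.161 .039 -4.5
```

```text
clock: 9.52
eef_pos: [0.4174, -0.1604, 0.1242]
ee_rot: [3.134, -0.119, 0.018]
ft_force: [3.5, 3.7, 13.8]
grip_width: 0.0187
tip now [ 0.4169 -0.1617  0.0397] tcp [ 0.4174 -0.1604  0.1242] yaw -4.35
offset mm [ 1.1 -0.3  0.7] turn [ 0.25 -0.66  0.15] F [ 3.53  3.65 13.81] w 0.0187 t 9.5167
```

```bash
python3 -m inch '{"offset":[[-0.004,0,0.001],[-0.004,0,0.001],[-0.003,0,0.001]],"turn":[[0,-0.3,0],[0,-0.2,0],[0,0,0]]}'
python3 gt.py .4171 -.161 .039 -4.5;  python3 see.py top t8|grep -v stand
```

```text
clock: 9.77
eef_pos: [0.4131, -0.161, 0.1244]
ee_rot: [3.133, -0.117, 0.03]
ft_force: [9.4, 3.5, 5.5]
grip_width: 0.0187
tip now [ 0.4132 -0.1625  0.0399] tcp [ 0.4131 -0.161   0.1244] yaw -4.27
offset mm [ 5.4 -1.3  1. ] turn [ 0.3  -1.1   0.23] F [9.44 3.5  5.47] w 0.0187 t 9.7667
block px [414. 254.] 258 rect [ 4.172e+02 -1.461e+02  4.910e+01  2.950e+01  1.000e-01] med [ 0.4181 -0.1446  0.0606]
unit px [412. 262.] 1724 rect [ 400.6 -157.7   84.1  222.3   85.7] med [ 0.3912 -0.1363  0.0528]
```

At the stop (9 N along the slide). I'll back off about 3 mm so the pin isn't bearing on the wall, and lift out.

```bash
python3 -m inch '{"offset":[[0.003,0,0],[0.001,0,-0.006],[0,0,-0.012],[0,0,-0.02],[0,0,-0.03],[0,0,-0.03],[0,0,-0.02],[0,0,0]],"turn":[[0,0,0],[0,-0.5,0],[0,-0.3,0],[0,0,0],[0,0,0],[0,0,0],[0,0,0],[0,0,0]]}'
python3 gt.py .417 -.195 .13 -8.4; python3 tip.py|head -7
```

```text
clock: 10.48
eef_pos: [0.4161, -0.16, 0.2467]
ee_rot: [3.135, -0.116, 0.009]
ft_force: [-0.2, -0.2, -0.5]
grip_width: 0.0185
tip now [ 0.4151 -0.1612  0.1622] tcp [ 0.4161 -0.16    0.2467] yaw -4.25
offset mm [ 4.8 33.9 32.4] turn [ 0.23 -0.36  4.15] F [-0.18 -0.16 -0.46] w 0.0185 t 10.4833
pin n 139
z range 0.06708251949423345 0.08459689666348078 x med -0.0004650425757196382 [-0.00438995  0.00290197] y near [-0.00326003 -0.00263506]
0.065 22 x -0.0037 0.0017 y -0.0035 -0.0016
0.07 41 x -0.0043 0.0029 y -0.0035 -0.0001
0.075 43 x -0.0044 0.0029 y -0.0033 0.0005
0.08 33 x -0.0045 0.003 y -0.0033 0.0005
handle -0.02 2899 x -0.0092 0.0098 y [-0.0092  0.0086]
```

View pics/tip.png

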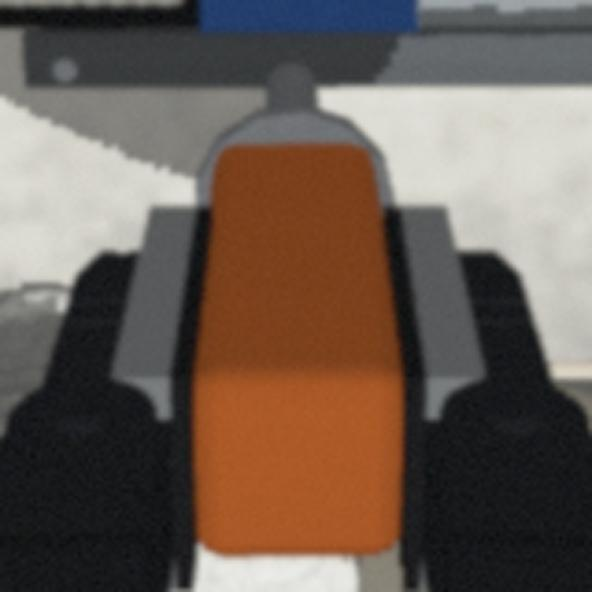

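```bash
sed -i 's/D=np.array.*/D=np.array([-.0007,.0008,.085])/' gt.py; python3 see.py wrist w6;python3 gt.py .4497 .02 .14 -8.4
```

```text
stand px [324. 216.] 61 rect [ 419.7 -161.9    7.2    7.7   46.4] med [ 0.42   -0.1619  0.0459]
block px [324. 218.] 3416 rect [ 419.9 -160.8   52.1   49.5   86.1] med [ 0.4199 -0.1595  0.0608]
unit px [296. 213.] 18757 rect [ 402.8 -159.4   83.8  221.1   85.7] med [ 0.3939 -0.1539  0.0546]
red px [324. 216.] 89 rect [ 419.8 -161.8    8.1    9.5   86.6] med [ 0.42   -0.1618  0.0458]
tip now [ 0.4148 -0.1605  0.1588] tcp [ 0.4153 -0.1595  0.2438] yaw -4.25
offset mm [  21.7 -182.4   18.3] turn [ 0.15 -0.19  4.15] F [-0.    0.43 -1.35] w 0.0188 t 10.5833
```

View pics/w6.png

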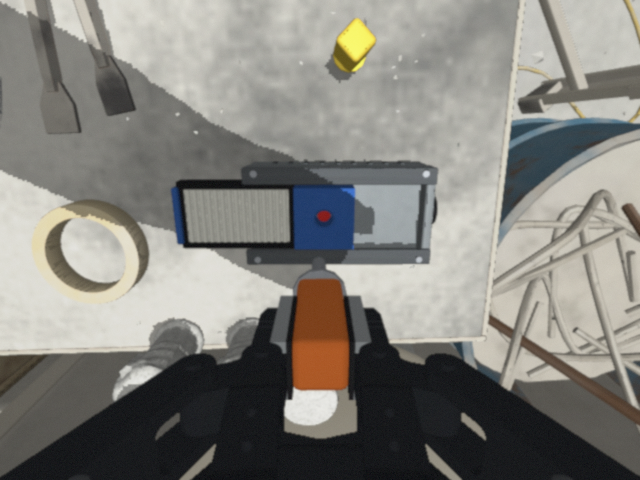

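```bash
python3 -m inch '{"offset":[[0.002,-0.026,0],[0.003,-0.036,0],[0.004,-0.036,0],[0.004,-0.036,0],[0.005,-0.036,0.004],[0.005,-0.036,0.006],[0,-0.01,0.006],[0,0,0]],"turn":[[0,0,0],[0,0,0],[0,0,0],[0,0,0],[0,0,0],[0,0,0],[0,0,0],[0,0,0]]}'
python3 gt.py .4497 .057 .14 -8.4
```

```text
clock: 11.25
eef_pos: [0.4526, 0.0627, 0.2161]
ee_rot: [3.138, -0.125, -0.013]
ft_force: [-0.3, -0.4, -0.6]
grip_width: 0.0185
tip now [0.4512 0.0619 0.1311] tcp [0.4526 0.0627 0.2161] yaw -4.56
offset mm [-1.8  5.2 -8.9] turn [0.11 0.45 3.84] F [-0.29 -0.4  -0.64] w 0.0185 t 11.25
```

```bash
python3 -m inch '{"offset":[[-0.0018,0.0052,0],[0,0,0.015],[0,0,0.01],[0,0,0]],"turn":[[0.1,0.4,3.8],[0,0,0],[0,0,0],[0,0,0]]}'
python3 gt.py .4497 .057 .07 -8.4; python3 tip.py;python3 see.py wrist w7 >/dev/null
```

```text
clock: 11.58
eef_pos: [0.4483, 0.057, 0.1866]
ee_rot: [3.132, -0.23, -0.01]
ft_force: [0.1, -0.3, -1.3]
grip_width: 0.0185
tip now [0.4469 0.0562 0.1016] tcp [0.4483 0.057  0.1866] yaw -8.39
offset mm [ 2.3 -1.1 31.6] turn [0.07 0.36 0.01] F [ 0.15 -0.34 -1.28] w 0.0185 t 11.5833
pin n 138
z range 0.06708445395947675 0.08461676404151042 x med -0.0007345026159592636 [-0.00441171  0.00288121] y near [-0.0032587  -0.00267372]
0.065 18 x -0.0031 0.0023 y -0.0033 -0.0021
0.07 45 x -0.0043 0.0028 y -0.0036 -0.0001
0.075 40 x -0.0044 0.0029 y -0.0033 0.0003
0.08 35 x -0.0045 0.003 y -0.0035 0.0002
handle -0.02 2930 x -0.0092 0.0097 y [-0.0092  0.009 ]
handle -0.012 675 x -0.0091 0.0097 y [-0.0098 -0.0079]
handle -0.004 579 x -0.0091 0.0098 y [-0.0098 -0.0079]
handle 0.004 491 x -0.0092 0.0097 y [-0.0098 -0.0078]
handle 0.012 419 x -0.0092 0.0097 y [-0.0098 -0.0079]
handle 0.02 348 x -0.0093 0.0097 y [-0.0098 -0.0081]
handle 0.028 298 x -0.0096 0.0089 y [-0.0096 -0.0082]
handle 0.036 18 x -0.009 0.0083 y [-0.009  -0.0078]
expected px axis 0.065 [319.8 274. ]
expected px axis 0.085 [319.9 260.8]
hole? stand top rect
((449.7772216796875, 57.133750915527344), (60.431602478027344, 60.097816467285156), 72.73133850097656) 6166
```

View pics/w7.png

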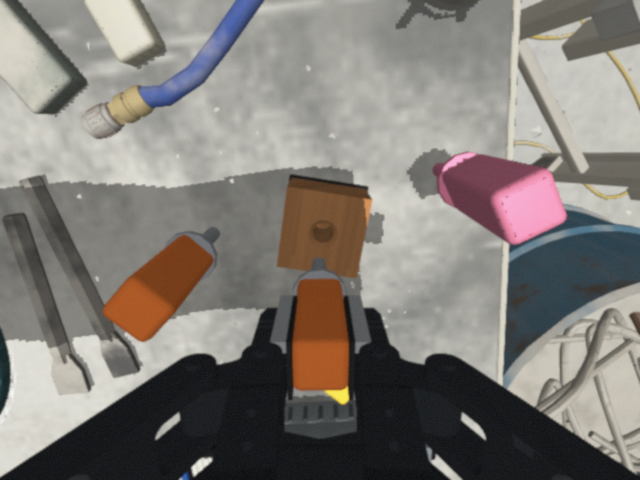

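The hole is at (322,231), mid-stand, and the pin tip at (319,266). I'll correct by +2.3/−1.1 mm and go down in stages.

```bash
python3 -m inch '{"offset":[[0.0023,-0.0011,0.01],[0,0,0.015],[0,0,0.008],[0,0,0]],"turn":[[0,0.3,0],[0,0,0],[0,0,0],[0,0,0]]}'
python3 gt.py .4498 .0571 .05 -8.4
```

```text
clock: 12.02
eef_pos: [0.4525, 0.056, 0.156]
ee_rot: [3.132, -0.232, 0.005]
ft_force: [-0.1, 0.5, -0.1]
grip_width: 0.0186
tip now [0.452  0.0552 0.071 ] tcp [0.4525 0.056  0.156 ] yaw -8.49
offset mm [-2.2 -1.5 21. ] turn [ 0.06 -0.19 -0.09] F [-0.1   0.48 -0.08] w 0.0186 t 12.0167
```

```bash
python3 -m inch '{"offset":[[-0.002,-0.0014,0.008],[-0.0003,-0.0003,0.006],[0,0,0]],"turn":[[0,-0.2,0],[0,0,0],[0,0,0]]}'
python3 gt.py .4498 .0571 .03 -8.4
```

```text
clock: 12.27
eef_pos: [0.4509, 0.0577, 0.1421]
ee_rot: [3.132, -0.233, 0.001]
ft_force: [-0.4, 0.5, -0.6]
grip_width: 0.0188
tip now [0.4501 0.0569 0.0571] tcp [0.4509 0.0577 0.1421] yaw -8.52
offset mm [-0.3 -0.1 27.1] turn [ 0.05 -0.03 -0.12] F [-0.36  0.49 -0.56] w 0.0188 t 12.2667
```

```bash
python3 -m inch '{"offset":[[-0.0003,0,0.01],[0,0,0.01],[0,0,0.006],[0,0,0]],"turn":[[0,0,0],[0,0,0],[0,0,0],[0,0,0]]}'
python3 gt.py .4498 .0571 .01 -8.4
```

```text
clock: 12.6
eef_pos: [0.4513, 0.0578, 0.1161]
ee_rot: [3.132, -0.233, 0.004]
ft_force: [-0.4, 0.1, -0.3]
grip_width: 0.0187
tip now [0.4507 0.057  0.0311] tcp [0.4513 0.0578 0.1161] yaw -8.5
offset mm [-0.7  0.1 21.1] turn [ 0.04 -0.14 -0.1 ] F [-0.38  0.14 -0.32] w 0.0187 t 12.6
```

In the hole with no side force. On down to the collar.

```bash
python3 -m inch '{"offset":[[-0.0006,0,0.01],[0,0,0.006],[0,0,0.004],[0,0,0.002]],"turn":[[0,0,0],[0,0,0],[0,0,0],[0,0,0]]}'
python3 gt.py .4498 .0571 .008 -8.4
```

```text
clock: 12.93
eef_pos: [0.4517, 0.0579, 0.0948]
ee_rot: [3.132, -0.232, 0.007]
ft_force: [-0.0, -0.8, -0.5]
grip_width: 0.0188
tip now [0.4513 0.0571 0.0098] tcp [0.4517 0.0579 0.0948] yaw -8.48
offset mm [-1.1  0.2  1.8] turn [ 0.04 -0.25 -0.08] F [-0.02 -0.78 -0.46] w 0.0188 t 12.9333
```

```bash
python3 -m inch '{"offset":[[-0.001,0,0.0015],[0,0,0.001],[0,0,0.001]],"turn":[[0,-0.2,0],[0,0,0],[0,0,0]]}'
python3 gt.py .4498 .0571 .008 -8.4
```

```text
clock: 13.18
eef_pos: [0.4507, 0.0581, 0.0927]
ee_rot: [3.132, -0.232, 0.002]
ft_force: [-10.5, 0.0, 32.6]
grip_width: 0.0187
tip now [0.45   0.0573 0.0077] tcp [0.4507 0.0581 0.0927] yaw -8.48
offset mm [-0.1  0.3 -0.3] turn [ 0.04 -0.07 -0.08] F [-1.051e+01  3.000e-02  3.263e+01] w 0.0187 t 13.1833
```

Seated: 32 N at the expected height. Release and retreat.

```bash
python3 -m inch '{"offset":[[0,0,-0.0005],[0,0,0],[0,0,0],[0,0,0],[0,0,0]],"turn":[[0,0,0],[0,0,0],[0,0,0],[0,0,0],[0,0,0]]}' 0.06 20
python3 -m inch '{"offset":[[0,0,-0.01],[0,0,-0.02],[0,0,-0.03],[0,0,-0.035],[0,0,-0.035],[0,0,0]],"turn":[[0,0,0],[0,0,0],[0,0,0],[0,0,0],[0,0,0],[0,0,0]]}'
python3 see.py wrist w8; python3 - <<'E'
from h import *
s=snap("side");cv2.imwrite("pics/s8.png",cv2.resize(s["image"][120:380,120:440,::-1],None,fx=2.3,fy=2.3))
E
```

```text
clock: 13.6
eef_pos: [0.4514, 0.058, 0.0945]
ee_rot: [3.132, -0.232, 0.005]
ft_force: [-0.3, -0.4, 0.5]
grip_width: 0.06
clock: 14.1
eef_pos: [0.4491, 0.0582, 0.2283]
ee_rot: [3.132, -0.232, -0.005]
ft_force: [0.6, 0.1, 0.5]
grip_width: 0.0603
handletop px [325. 241.] 752 rect [452.1  57.9  19.5  18.9  82.1] med [0.4523 0.0589 0.1077]
handletop px [198. 248.] 244 rect [367.3  66.1   2.   25.1  38. ] med [0.3678 0.0662 0.1083]
stand px [320. 215.] 3796 rect [449.7  57.1  60.7  59.9  72.7] med [0.4468 0.0654 0.0479]
block px [323. 429.] 713 rect [ 421.  -142.1   16.7   49.    85.7] med [ 0.4216 -0.1397  0.0606]
unit px [317. 415.] 4868 rect [ 421.4 -129.5  173.    43.9    4.7] med [ 0.4165 -0.1276  0.0551]
```

View pics/w8.png

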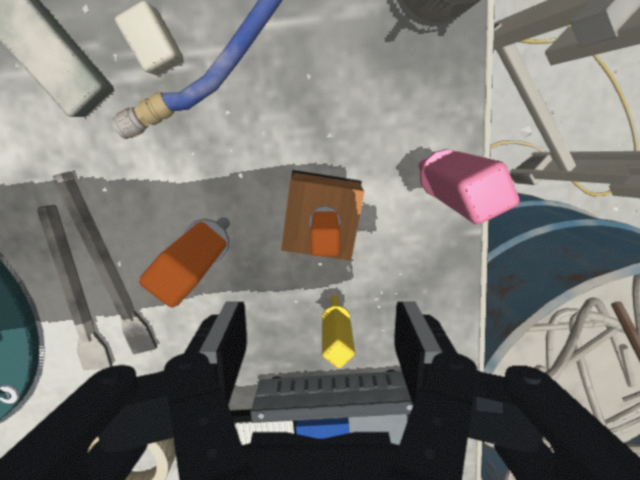

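View pics/s8.png

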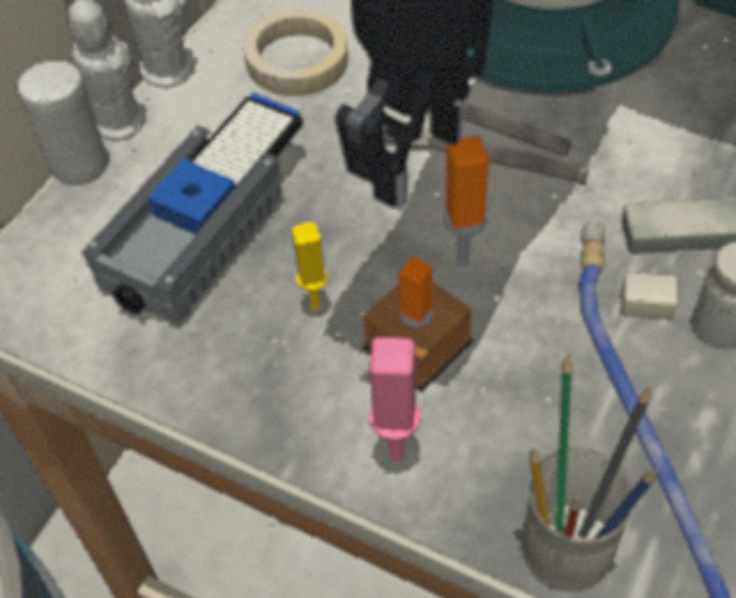

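```bash
python3 see.py top t9; python3 - <<'E'
from h import *
s=snap("top");cv2.imwrite("pics/t9c.png",cv2.resize(s["image"][150:330,180:460,::-1],None,fx=2.8,fy=2.8))
P=s["P"];q=P[(P[...,2]>.03)&(P[...,2]<.2)&(P[...,0]>.3)&(P[...,0]<.36)&(P[...,1]>.24)&(P[...,1]<.31)];print("jar",q.min(0),q.max(0))
E
```

```text
block px [421. 253.] 535 rect [ 418.4 -159.3   52.3   50.3   87.4] med [ 0.4181 -0.1589  0.0609]
unit px [419. 265.] 3037 rect [ 401.1 -158.    84.8  220.7   85.8] med [ 0.391  -0.1551  0.0534]
jar [0.30884012 0.25471679 0.0304482 ] [0.35354555 0.2992123  0.09329173]
```

View pics/t9c.png

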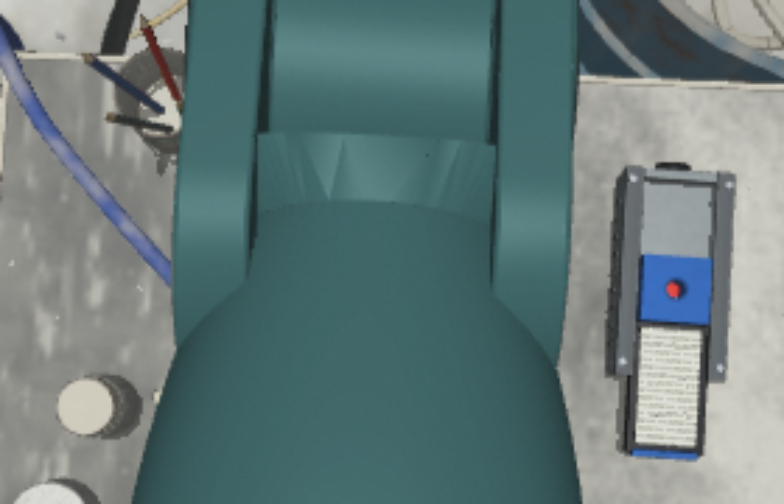

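Top view agrees: the slide is out 57.6 mm, which is in the locked-out zone and over the required 55. The button is up and the jar hasn't moved. Handing in.

```bash
python3 -c "
from bench import bot
print(bot.get_obs()['ft_force']);print(bot.hand_in())"
```

```text
[-0.1199512   0.01969524  0.7214012 ]
the job is handed in; nothing more can be done
None
```

I handed the job in at about 14 s. The filter slide is out and the pin is back in its stand. All my final checks passed, except that the slide is about 2.4 mm short of its 60 mm stop. There is no verdict from the judge.

I took the smaller orange pin from the stand, pressed the button to its bottom (28 N) with the slide still home, and pushed the slide until it met the stop (9 N). I then lifted the pin out and put it back in the stand down to its collar (33 N), and released it.

- **Slide:** the wrist and top cameras both show it about 57.5 mm out, where 55 is needed. It crept back about 2 mm as I withdrew the pin. That is past the 57 mm point where it locks out with the button up.
- **Button:** it measured 15 mm below the mouth of the recess, so it is up.
- **Pin:** the handle's top is at 0.108 m, which means fully down. It is about 2.5 mm off the hole's axis and looks upright in the side view.
- **Bystanders:** the jar measured where it was at the start. The tin looked upright and in place in the last pictures, but I did not measure it again.
- **Robot:** it was clear of everything, with only noise on the force reading.

The top and wrist cameras differ by about 2 mm in absolute position, so I aimed the pin with the wrist camera throughout.

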